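# Stow the caul and gauge the fret press gap

## Robot

A 6-joint arm with a two-finger parallel gripper is mounted at the origin on the work surface. World frame = base frame: x ahead of the robot, y to its left, z up, the work surface at z = 0. Lengths are in mm, angles in rad, forces in N, time in s.
With the tool pointing down it reaches from about 350 to 775 mm from the base axis. Payload 7.3 kg.
Tool frame: the origin (TCP) lies at the very end of the fingers, on their centre line; the grasp point (between the pads) lies 19 mm behind it (bot.grip_point_offset is the distance from the TCP to the grasp point, in mm); z points along the fingers, y is the line along which they close (so a half turn about z gives the same grasp; the last joint's range is limited). The gripper opens to 92 mm and grips with 3 to 60 N. Pads are 19 mm wide; open, the fingers measure 130 mm over their backs; the gripper's body (75 mm by 190 mm) begins 47 mm behind the grasp point.
Start: joints at [1.016, 0.342, 1.524, -0, 1.275, -0.146], TCP at [208.68, 481.765, 226.741] pointing down, gripper open.
Joint ranges: [-2.53, 2.53], [-0.77, 2.02], [0.04, 2.7], [-1, 4.14], [0.28, 2.66], [-3.11, 3.11]. Speed limits (rad/s): [2.57, 2.57, 3.14, 3.14, 3.14, 3.14].

## Interface

Orientations are given as [roll, pitch, yaw] about the fixed x, y, z axes, in that order (R = Rz(yaw) Ry(pitch) Rx(roll)).
In Python, from plant import bot gives the robot as it stands. The module is installed in compiled form; this text tells all that it offers.
- The arm moves only by the shell command python3 -m jog 'ROWS' [OPENING]. ROWS is JSON, a list of rows, each a list of 6 numbers: the shift along the tool's x, y, z in mm, then the turn, a rotation vector about the tool's x, y, z in rad. In form: [[dx, dy, dz, rx, ry, rz], ...]. A call has 1 to 12 rows; each row shifts and turns the commanded pose from where the row before left it, along the tool's axes as they then stand; what a row does not reach is not made up. A row lasts 1/10 s, in which the tool goes at most 50 mm and 8.59 degrees, less where a joint would pass 70% of its speed; a pose out of reach is approached as far as the arm can. A call with a gripper value outside its range is refused whole. OPENING is the opening in per cent of the stroke, from 0 (shut) to 100 (fully open), set as the call begins (- or left out, the last holds). The fingers move at their own pace and stop on an object; the grip force is fixed at half the most. Time passes only in rows, so rows that do not move let the fingers close. It gives the time, the measured TCP pose, the force, the opening and the grip force at its end, in the units of the state.
- bot.get_obs(): the state, without advancing time (a new reading comes with each control period).
- bot.capture(name): name is "side" or "top"; returns the picture (400x640x3 uint8, red, green, blue); there is no depth.
- bot.camera_model(name): a dict with "fx", "fy", "cx", "cy" (pixels), "position" and "orientation" of the camera in the world. Camera axes: x right, y down, z forward; pixel columns grow to the right and rows downward; lengths in mm; the calibration is good to about 2 mm. A picture is of the moment at which its call begins. camera_model takes no time and is no camera call.
- bot.close_job(): hands the job in; it is judged then, once.
Trained networks look in the newest picture that a camera, given by its name, has taken for a name from the list of things; names that differ only in an ending like _2 or _b are one class to them, and where a whole thing is asked for, a point or a joint stands for the part that bears it (a point fixed in the world has none). Each returns a list of dicts, best first, with "p" (0 to 1); they miss things now and then, are a little off and sometimes report something else, mostly with a low value. They report only what shows in the picture. A call takes as long as a camera call.
- bot.outline_of(target, camera): "mask" (400x640 bool, what is visible of it) and "pixel" ([column, row] in pixels, amid what is visible of it).
The state is a dict: "time": time; "joint_positions": joint angles; "dq": joint speeds; "tau": joint torques, N m; "tool_pos": TCP position; "tcp_rot": TCP orientation; "contact_force": force on the tool from outside, world axes, zero at the start; "moment": the same for the moment, N m; "grip_width": finger opening in mm; "finger_force": force on a finger pad.
Only numpy, scipy, OpenCV 4.12 (cv2) and the standard library are available. Lean on these libraries where they do the work, as an engineer would, in place of code of your own. Each camera call takes 0.05 s, during which the arm holds its last target. There are 200 camera calls.

## Task

Clear the wooden caul off the fret press: put it in the press's open drawer and slide the drawer fully shut. Then take the orange-handled taper blade and slide it, flat on the steel base plate and straight in from the front, into the gap under the sprung brass plate until it drags snugly and has just visibly raised the plate (a millimetre or two; do not force it up), and finish still gripping the blade by its handle, held still at that depth. Do not touch the brass plate with the gripper, and leave the other things on the bench where they are.

Things in the scene. Friction and masses are not known exactly. Their poses are not given: they have to be found in the camera images.
- press: Green bench fret press, fixed, on a drawer base 240 (x) x 220 (y) mm; top of its steel base plate 93 mm above the bench. Origin: centre of the underside, on the bench; x from the front (drawer side, facing the robot) to the back, z up. The plate's front 110 mm are open; behind stand two posts and a head up to 200 mm above the bench, head front 40 mm behind the brass plate's front edge.
- press_drawer0 (a joint): Opening of the wooden-fronted drawer, m: 0 = fully shut, starts 0.105 to 0.13 open; it slides along the press's -x to open, friction about 1 N. Push it shut by its bar handle or its front.
- press_drawer0_handle (a point): Middle of the drawer's steel bar handle (bar 11 mm thick, 110 mm long along the press's y, 35 mm in front of the drawer's front face), 47 mm above the bench; moves with the drawer. With the drawer shut it is 155 mm in front of the press's origin.
- drawer_floor (a point): Point on the drawer's inner floor, 22 mm above the bench, midway across, 49 mm behind the inside of the drawer's front; moves with the drawer, axes as the press. Middle of the part uncovered at the start (100 mm or more in x, 178 mm in y). Side walls reach 63 mm, the front 72 mm above the bench; things up to 73 mm above the bench pass under the base's top.
- caul: Dark wooden press caul with a cork sole, 60 (x) x 32 (y) x 40 (z) mm, 80 g, loose, lying on the apron of the base plate. Origin: centre of its underside; x along its length. Grasp it across its 32 mm width.
- gap_mouth (a point): Fixed point on top of the steel base plate straight below the middle of the brass plate's front edge: the mouth of the gap, 93 mm above the bench, 110 mm behind the base's front. Axes as the press: the blade goes in along +x.
- presser: Sprung upper brass plate, 110 mm wide (y), 85 mm deep (x), 12 mm thick, parallel to the base plate. Origin: middle of the lower front edge; its height above gap_mouth is the gap, 3.5 to 5.5 mm at the start, different each time. It moves only up, guided: it rests on its stop with 1.5 N and each mm of lift adds 2 N; travel 12 mm. At 1 to 2 mm of lift the blade drags with about 6 to 12 N.
- gauge: Taper feeler blade, 120 g, flat on the bench. Upright orange handle 44 (x) x 20 (y) mm, top at 48 mm; grasp across the 20 mm from above. Origin: underside, middle of the handle; x along the blade to the tip. Steel blade 24 mm wide, flat underneath, from the handle's front (x = 22 mm) to the tip (x = 102 mm); top slopes from 10 mm high at the handle to 2 mm at the tip, 1 mm in 10.
- gauge_tip (a point): Underside of the tip of the taper blade, 102 mm ahead of the gauge's origin along its x; axes as the gauge.
- glue: Bystander: yellow glue bottle with red cap, diameter 48 mm, 120 mm high; origin under its centre. It and the taper blade stand on opposite sides of the press, either way round.
- tape: Bystander: yellow tape roll lying flat, diameter 100 mm, 24 mm high; origin under its centre.
- lacquer: Bystander: amber jar with black lid, diameter 64 mm, 90 mm high; origin under its centre.
- driver: Bystander: blue screwdriver lying on the bench, about 200 mm long.
- bridge_blank: Bystander: dark wooden bar 30 x 110 x 12 mm; origin under its centre.
- cup: Bystander: orange cup, 64 mm across, 70 mm high; origin under its centre.

How it is judged (in metres and radians):
On the way, in this order (a step that is already met when the one before it is completed fails the run):
1. the caul rests in the drawer, let go (x of caul in the frame of drawer_floor between -0.06 and 0.16 m and y of caul in the frame of drawer_floor between -0.09 and 0.09 m and z of caul in the frame of drawer_floor between -0.006 and 0.04 m and linear speed of caul below 0.02 m/s and contact force between the fingers and caul below 0.1 N), for 0.2 s.
2. the drawer is fully shut with the caul in it (x of caul in the frame of drawer_floor between -0.06 and 0.16 m and y of caul in the frame of drawer_floor between -0.09 and 0.09 m and z of caul in the frame of drawer_floor between -0.006 and 0.04 m and value of joint press_drawer0 below 0.006 m), for 0.2 s.
At the end, for the whole second after the job is handed in: Caul in the drawer, drawer shut within 8 mm. Blade gripped (over 3 N), still, flat within 0.08 rad and 3 mm on the base plate, in line within 0.15 rad, tip 8 to 75 mm in and within 40 mm of the middle, bearing on the brass plate over 1.5 N and lifting it 0.4 to 3.5 mm; robot off the plate (x of caul in the frame of drawer_floor between -0.06 and 0.16 m and y of caul in the frame of drawer_floor between -0.09 and 0.09 m and z of caul in the frame of drawer_floor between -0.006 and 0.04 m and value of joint press_drawer0 below 0.008 m and contact force between gauge and presser above 1.5 N and distance of presser from where it was at the start of the episode between 0.0004 and 0.0035 m and x of gauge_tip in the frame of gap_mouth between 0.008 and 0.075 m and y of gauge_tip in the frame of gap_mouth between -0.04 and 0.04 m and z of gauge_tip in the frame of gap_mouth between -0.003 and 0.003 m and angle between gauge's own z axis and vertical below 0.08 rad and angle between the x axis of gauge and the x axis of press, either way round below 0.15 rad and contact force between the fingers and gauge above 3 N and linear speed of gauge below 0.01 m/s and contact force between each of the arm, the fingers and presser below 0.5 N); the arm keeps its last pose, push and grip.
It fails at once if the brass plate is forced up by more than 5.5 mm (distance of presser from where it was at the start of the episode above 0.0055 m).
It fails at once if the gripper or arm pushes on the brass plate (contact force between any of the arm, the fingers and presser above 3 N).
It fails at once if a bystander is moved by more than 40 mm (distance of any of glue, tape, lacquer, driver, bridge_blank, cup from where it was at the start of the episode above 0.04 m).
It also fails if it takes over 61 s, if anything falls off the work surface, if the arm or the gripper's body presses on something with over 40 N, if the wrist force passes 120 N, or if a joint passes its speed limit or range.

## Working session

There is one attempt and no reset: what is moved stays moved. The work goes in short steps, Python scripts to look and compute and a shell command to move; the robot and the scene stay as the last step left them, time stands still between calls to the robot, and variables do not carry over. Pictures are saved under pics/ and viewed, at most 10 in all, crops included, and the job is handed in when it is done.

```bash
mkdir -p pics; cat > h.py <<'E'
import numpy as np, cv2
from plant import bot
from scipy.spatial.transform import Rotation as R
def cam(n):
    m=bot.camera_model(n); o=np.array(m["orientation"],float)
    Rm=o if o.shape==(3,3) else R.from_euler('xyz',o).as_matrix()
    return m,Rm,np.array(m["position"],float)
def ray(n,px,z):
    m,Rm,p=cam(n)
    d=Rm@np.array([(px[0]-m["cx"])/m["fx"],(px[1]-m["cy"])/m["fy"],1])
    return p+d*(z-p[2])/d[2]
def proj(n,P):
    m,Rm,p=cam(n); c=(np.atleast_2d(P)-p)@Rm
    return np.c_[m["fx"]*c[:,0]/c[:,2]+m["cx"],m["fy"]*c[:,1]/c[:,2]+m["cy"]]
def snap(n,f):
    im=bot.capture(n); cv2.imwrite("pics/"+f,im[:,:,::-1]); return im
E
python3 - <<'E'
from h import *
for n in("top","side"):
    print(bot.camera_model(n)); snap(n,n+"0.png")
    for t in("press","press_drawer0","press_drawer0_handle","caul","gauge","presser","glue","tape","lacquer","driver","bridge_blank","cup"):
        r=bot.outline_of(t,n)
        print(n,t,[(round(x["p"],2),x["pixel"],int(x["mask"].sum())) for x in r[:2]])
print(bot.get_obs())
E
```

```text
{'fx': 518.3956334948816, 'fy': 518.3956334948816, 'cx': 313.31876207517234, 'cy': 188.15332875110846, 'position': array([ 363.63907423,    1.71206412, 1604.97724565]), 'orientation': array([-2.99553333,  0.00865577, -1.59869394])}
top press [(0.68, [303.8, 157.5], 8211)]
top press_drawer0 [(0.61, [303.0, 200.7], 2792)]
top press_drawer0_handle [(0.91, [304.1, 201.3], 2902)]
top caul [(0.67, [293.0, 162.0], 261)]
top gauge [(0.88, [228.7, 206.6], 311)]
top presser [(0.9, [299.8, 130.6], 650)]
top glue [(0.49, [414.7, 220.2], 265)]
top tape [(0.64, [490.3, 202.0], 470), (0.24, [301.1, 200.8], 2946)]
top lacquer [(0.85, [478.7, 172.3], 509)]
top driver [(0.86, [166.8, 170.7], 367)]
top bridge_blank [(0.83, [158.8, 223.2], 316)]
top cup [(0.93, [429.3, 152.4], 375)]
{'fx': 513.4634580297227, 'fy': 513.4634580297227, 'cx': 324.28574902840603, 'cy': 196.69843510293143, 'position': array([  374.03385078, -1174.98424039,   932.75639546]), 'orientation': array([-2.20007287, -0.01115437, -0.18140946])}
side press [(0.96, [361.7, 191.1], 8027)]
side press_drawer0 []
side press_drawer0_handle [
[... 449 characters left out ...]
, 337.0], 1297)]
{'time': 1.3, 'joint_positions': array([ 1.01597656e+00,  3.42011895e-01,  1.52412872e+00, -1.42001915e-05,
        1.27540561e+00, -1.46003832e-01]), 'dq': array([ 0.00110139,  0.00024852,  0.00104124, -0.00069907, -0.00083265,
        0.00097029]), 'tau': array([ 1.09078497e-03, -4.31132269e+01, -2.44482565e+01,  7.18837604e-02,
        4.82346886e-02,  1.70447532e-05]), 'tool_pos': array([208.68674285, 481.74490418, 226.72428593]), 'tcp_rot': array([3.14154870e+00, 2.01945024e-05, 2.73278085e+00]), 'contact_force': array([-0.20969845,  0.26352015,  0.28821695]), 'moment': array([-0.02519372, -0.01788288,  0.00937253]), 'finger_force': 0.0, 'grip_width': 91.52349491619047}
```

View pics/top0.png

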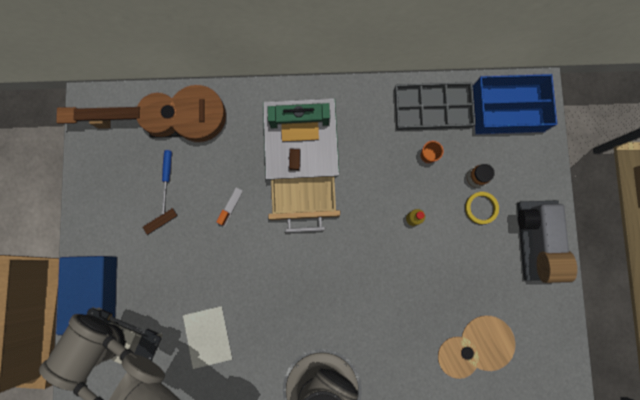

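View pics/side0.png

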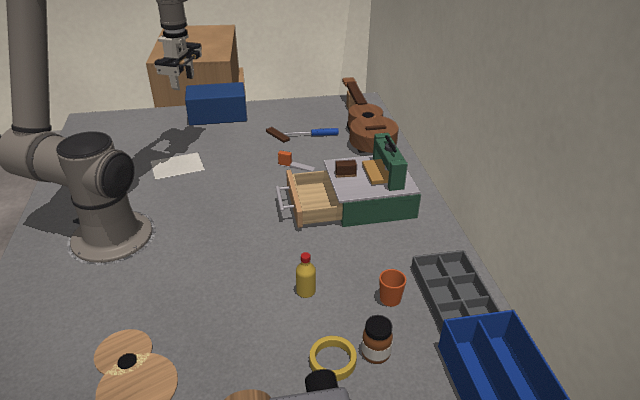

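The top view shows the press at about (302,140), with the drawer open toward the robot and its handle at (305,230). The caul is at (294,160), the gauge has its handle at (223,218) and tip at (238,190), and the glue is at (415,217). The side view agrees. Next I'll refine these measurements.

```bash
cat > m.py <<'E'
from h import *
im=cv2.imread("pics/top0.png"); hsv=cv2.cvtColor(im,cv2.COLOR_BGR2HSV)
c=cv2.resize(im[85:245,200:360],None,fx=3.75,fy=3.75,interpolation=cv2.INTER_CUBIC); cv2.imwrite("pics/crop.png",c)
print("plate px hsv",hsv[165,320],"bench",hsv[165,380],"brass",hsv[134,300],"handle",hsv[218,223],"blade",hsv[198,233],"caul",hsv[160,294])
E
python3 m.py
```

```text
plate px hsv [150   3 158] bench [ 60   2 107] brass [ 19 150 163] handle [ 12 187 164] blade [135   3 152] caul [ 11 135  70]
```

View pics/crop.png

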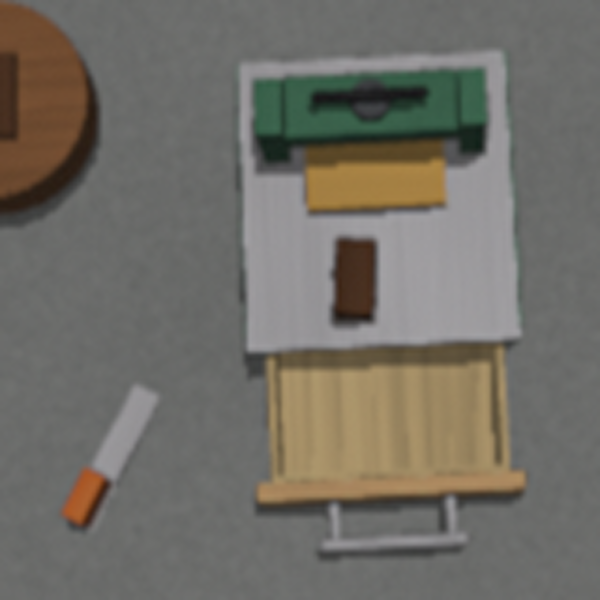

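```bash
cat > m2.py <<'E'
from h import *
def C(u,v,z,): return ray("top",(200+(u+.5)/3.75-.5,85+(v+.5)/3.75-.5),z)[:2]
FL,FR,BL,BR=[C(u,v,93) for u,v in((247,352),(520,338),(240,65),(503,52))]
print("sizes",np.linalg.norm(FL-FR),np.linalg.norm(BL-BR),np.linalg.norm(FL-BL),np.linalg.norm(FR-BR))
x=(BL-FL+BR-FR); y=FL-FR+BL-BR
a1=np.arctan2(x[1],x[0]); a2=np.arctan2(-y[0],y[1]); print("yaw",a1,a2)
o=(FL+FR+BL+BR)/4; a=(a1+a2)/2; ex=np.array([np.cos(a),np.sin(a)]); ey=np.array([-ex[1],ex[0]])
print("press",o,"yaw",a)
L=lambda p:(np.array([(p-o)@ex,(p-o)@ey])).round(1)
print("brass edge local",L(C(308,212,109.5)),L(C(445,206,109.5)))
print("handle ends local",L(C(320,546,52)),L(C(466,538,52)))
for q in((336,239),(376,240),(335,319),(373,320)): print("caul top",C(*q,133).round(1),L(C(*q,133)))
t=C(147.5,390,3);b=C(106.5,477,9);print("blade tip",t,"base",b,"len",np.linalg.norm(t-b),"yaw",np.arctan2(*(t-b)[::-1]))
im=cv2.imread("pics/top0.png"); hsv=cv2.cvtColor(im,cv2.COLOR_BGR2HSV)
for n,t,z in(("top","gauge",0),("top","caul",0),("side","gauge",0),("side","caul",0)):
    bot.capture(n); r=bot.outline_of(t,n)
    m=r[0]["mask"].astype(np.uint8); print(n,t,cv2.minAreaRect(cv2.findNonZero(m)))
m=((hsv[...,0]<16)&(hsv[...,1]>160)&(hsv[...,2]>90)).astype(np.uint8); m[:,:200]=0;m[:,250:]=0;m[:200]=0;m[235:]=0
r=cv2.minAreaRect(cv2.findNonZero(m));print("orange",m.sum(),r,ray("top",r[0],48),ray("top",r[0],30))
E
python3 m2.py
```

```text
sizes 215.65931785665137 212.3732833498031 234.79907917317834 234.33330353401513
yaw 0.016596974622856933 0.021547409738704424
press [739.03141202  43.35288633] yaw 0.019072192180780677
brass edge local [-11.   54.7] [-11.4 -53.4]
handle ends local [-270.4   59. ] [-269.5  -57.7]
caul top [699.2  75.1] [-39.2  32.5]
caul top [697.5  44.1] [-41.5   1.6]
caul top [636.3  77.2] [-102.    35.8]
caul top [634.7  47.9] [-104.2    6.6]
blade tip [604.87010423 241.46077573] base [532.35803422 274.94551736] len 79.87007085766277 yaw -0.4326082199128785
top gauge ((229.5955047607422, 206.3248291015625), (10.614555358886719, 41.18128204345703), 28.610462188720703)
top caul ((294.5, 159.0), (22.0, 11.0), 90.0)
side gauge ((295.6279602050781, 160.29598999023438), (37.29761505126953, 14.847493171691895), 10.30484676361084)
side caul ((345.5, 167.5), (17.0, 21.0), 90.0)
orange 77 ((221.9000244140625, 217.2000274658203), (5.366563320159912, 12.969193458557129), 26.56505012512207) [512.51383571 286.84809704  48.        ] [514.23495637 290.14451553  30.        ]
```

```bash
cat > go.py <<'E'
import sys
from h import *
# target x y z yaw (world): turn about tool z, then the shift in the turned tool frame
x,y,z,yaw=map(float,sys.argv[1:5]); s=bot.get_obs(); 
cur=R.from_euler('xyz',s["tcp_rot"]); tgt=R.from_euler('xyz',[np.pi,0,yaw])
print("turn rotvec",(cur.inv()*tgt).as_rotvec().round(3),"shift after turn",tgt.inv().apply(np.array([x,y,z])-s["tool_pos"]).round(1),"shift no turn",cur.inv().apply(np.array([x,y,z])-s["tool_pos"]).round(1),"t",s["time"])
E
python3 go.py 667 61 200 3.097
python3 -m jog '[[0,0,0,0,0,-0.122],[0,0,0,0,0,-0.122],[0,0,0,0,0,-0.12]]' 70
python3 go.py 667 61 200 3.097
```

```text
turn rotvec [ 0.     0.    -0.364] shift after turn [-476.6 -399.9   26.7] shift no turn [-587.8 -203.9   26.7] t 1.7
time: 2.0
tool_pos: [208.7, 481.8, 226.7]
tcp_rot: [3.141, 0.0, 3.102]
contact_force: [0.3, 0.2, 0.1]
grip_width: 72.7
finger_force: 0.0
turn rotvec [0.    0.    0.005] shift after turn [-476.6 -399.9   26.7] shift no turn [-474.7 -402.2   26.7] t 2.0
```

```bash
python3 -m jog '[[-30,-25,0,0,0,0],[-30,-25,0,0,0,0],[-30,-25,0,0,0,0],[-30,-25,0,0,0,0],[-30,-25,0,0,0,0],[-30,-25,0,0,0,0],[-30,-25,0,0,0,0],[-30,-25,0,0,0,0],[-30,-25,0,0,0,0],[-30,-25,0,0,0,0],[-30,-25,0,0,0,0],[-30,-25,0,0,0,0]]' 70
python3 go.py 667 61 170 3.097
```

```text
time: 3.2
tool_pos: [556.0, 164.7, 226.8]
tcp_rot: [3.141, 0.0, 3.097]
contact_force: [-0.6, 0.6, 0.6]
grip_width: 63.9
finger_force: 0.0
turn rotvec [ 0.  0. -0.] shift after turn [-115.6  -98.6   56.8] shift no turn [-115.6  -98.6   56.8] t 3.2
```

```bash
python3 -m jog '[[-28,-25,0,0,0,0],[-28,-25,0,0,0,0],[-28,-25,15,0,0,0],[-28,-25,20,0,0,0],[0,0,20,0,0,0],[0,0,0,0,0,0],[0,0,0,0,0,0]]'
python3 go.py 667 61 101 3.097
python3 - <<'E'
from h import *
a=snap("top","t1.png");b=snap("side","s1.png")
c=np.vstack([cv2.resize(a[90:250,200:360],(560,560)),])
d=cv2.resize(b[90:250,260:420],(560,560))
cv2.imwrite("pics/p1.png",cv2.resize(np.hstack([c,d]),(800,400))[:,:,::-1])
E
```

```text
time: 3.9
tool_pos: [662.0, 61.4, 171.8]
tcp_rot: [3.141, -0.001, 3.097]
contact_force: [0.2, 0.3, -0.2]
grip_width: 64.4
finger_force: 0.0
turn rotvec [ 0.    -0.001  0.   ] shift after turn [-5.  -0.1 70.8] shift no turn [-5.  -0.2 70.8] t 3.9
```

View pics/p1.png

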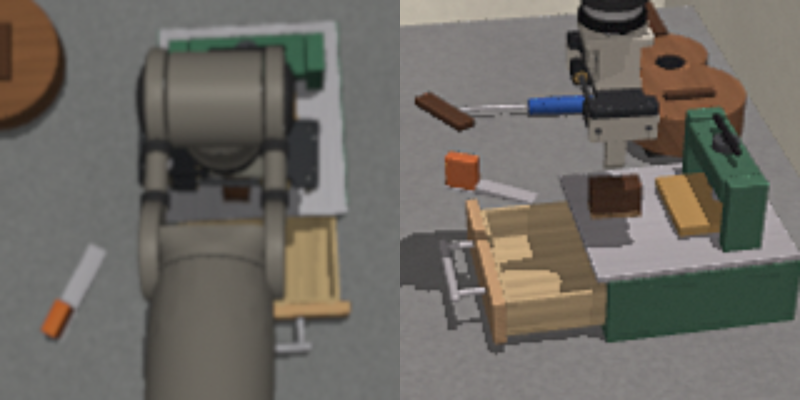

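The picture shows the fingers above the caul (side crop (615,160) against caul (615,193)). Both sides are clear, so I'll descend and grip.

```bash
python3 -m jog '[[-4,0,20,0,0,0],[0,0,20,0,0,0],[0,0,20,0,0,0],[0,0,11,0,0,0],[0,0,0,0,0,0]]' 70
python3 -m jog '[[0,0,0,0,0,0],[0,0,0,0,0,0],[0,0,0,0,0,0],[0,0,0,0,0,0],[0,0,0,0,0,0]]' 0
```

```text
time: 4.5
tool_pos: [665.7, 61.4, 100.2]
tcp_rot: [3.142, -0.001, 3.098]
contact_force: [0.6, 0.2, 0.6]
grip_width: 64.1
finger_force: 0.0
time: 5.0
tool_pos: [666.5, 60.8, 101.3]
tcp_rot: [3.141, 0.001, 3.097]
contact_force: [-0.6, -0.0, 0.3]
grip_width: 31.5
finger_force: 29.9
```

```bash
python3 -m jog '[[0,0,-15,0,0,0],[0,0,-20,0,0,0],[20,0,-10,0,0,0],[30,0,0,0,0,0],[30,0,0,0,0,-0.03],[20,0,0,0,0,-0.034],[0,0,0,0,0,0],[0,0,0,0,0,0]]'
python3 go.py 563.5 44 32 3.161
```

```text
time: 5.8
tool_pos: [566.9, 64.7, 146.2]
tcp_rot: [3.142, 0.001, -3.123]
contact_force: [0.6, -0.5, -1.1]
grip_width: 31.7
finger_force: 29.9
turn rotvec [ 0.     0.001 -0.001] shift after turn [  3.8 -20.6 114.2] shift no turn [  4.  -20.6 114.2] t 5.8
```

```bash
python3 -m jog '[[4,-10,0,0,0,0],[0,-10,10,0,0,0],[0,0,20,0,0,0],[0,0,20,0,0,0],[0,0,20,0,0,0],[0,0,20,0,0,0],[0,0,14,0,0,0],[0,0,5,0,0,0],[0,0,4,0,0,0],[0,0,0,0,0,0]]'
python3 go.py 563.5 44 32 3.161
```

```text
time: 6.8
tool_pos: [562.9, 44.3, 32.4]
tcp_rot: [3.142, -0.0, -3.123]
contact_force: [-0.8, 0.6, -1.9]
grip_width: 32.1
finger_force: 29.9
turn rotvec [ 0.    -0.    -0.001] shift after turn [-0.6 -0.3  0.4] shift no turn [-0.6 -0.3  0.4] t 6.8
```

Now a little lower, then release and lift out.

```bash
python3 -m jog '[[0,0,1,0,0,0],[0,0,0.5,0,0,0],[0,0,0,0,0,0]]'
python3 -m jog '[[0,0,0,0,0,0],[0,0,0,0,0,0],[0,0,0,0,0,0],[0,0,0,0,0,0],[0,0,-10,0,0,0],[0,0,-20,0,0,0],[0,0,-30,0,0,0],[0,0,-30,0,0,0],[0,0,-20,0,0,0],[0,0,0,0,0,0]]' 65
python3 go.py 440 39 150 3.161
```

```text
time: 7.1
tool_pos: [563.0, 44.7, 31.6]
tcp_rot: [3.142, 0.001, -3.122]
contact_force: [-0.0, -0.2, -0.9]
grip_width: 31.6
finger_force: 29.9
time: 8.1
tool_pos: [564.7, 44.6, 145.1]
tcp_rot: [-3.141, 0.007, -3.122]
contact_force: [0.1, -0.5, -0.5]
grip_width: 59.5
finger_force: 0.0
turn rotvec [-0.     0.007 -0.   ] shift after turn [124.8  -3.2  -4.9] shift no turn [124.7  -3.2  -5.8] t 8.1
```

```bash
python3 -m jog '[[25,0,0,0,0,0],[35,0,0,0,0,0],[35,0,0,0,0,0],[33,-3,0,0,0,0],[0,0,0,0,0,0],[0,0,0,0,0,0]]' 0
python3 go.py 437 38 37 3.161
python3 - <<'E'
from h import *
a=snap("top","t2.png");b=snap("side","s2.png")
cv2.imwrite("pics/p2.png",cv2.resize(np.hstack([a[90:250,200:360],b[90:250,260:420]]),(800,400),interpolation=cv2.INTER_CUBIC)[:,:,::-1])
E
```

```text
time: 8.7
tool_pos: [434.8, 39.2, 141.3]
tcp_rot: [3.142, 0.001, -3.123]
contact_force: [1.1, -0.1, 0.5]
grip_width: 16.3
finger_force: 0.0
turn rotvec [ 0.     0.001 -0.   ] shift after turn [ -2.2  -1.2 104.3] shift no turn [ -2.1  -1.2 104.3] t 8.7
```

View pics/p2.png

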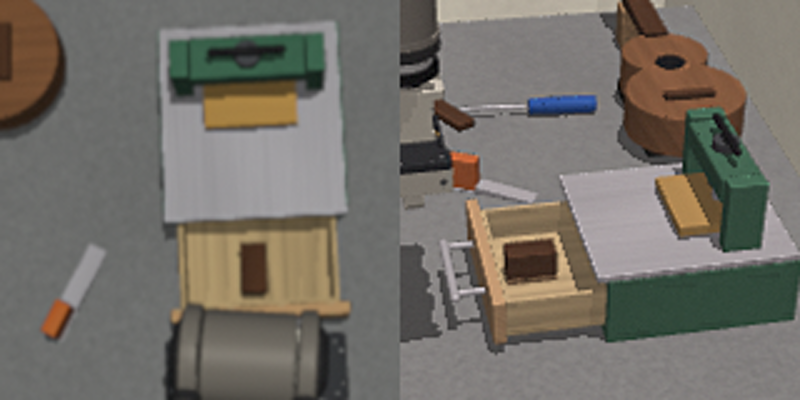

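The caul is flat in the drawer at (253,268) in the top crop. Now I'll lower the arm and push the drawer by its bar.

```bash
python3 -m jog '[[0,0,20,0,0,0],[0,0,25,0,0,0],[0,0,25,0,0,0],[0,0,25,0,0,0],[0,0,9,0,0,0],[0,0,0,0,0,0]]'
python3 -m jog '[[-10,0,0,0,0,0],[-15,0,0,0,0,0],[-15,0,0,0,0,0],[-15,0,0,0,0,0],[-15,0,0,0,0,0],[-15,0,0,0,0,0],[-15,0,0,0,0,0],[-15,0,0,0,0,0]]'
```

```text
time: 9.4
tool_pos: [434.7, 39.3, 36.1]
tcp_rot: [3.141, -0.003, -3.122]
contact_force: [0.4, 0.2, 0.2]
grip_width: 0.5
finger_force: 0.0
time: 10.2
tool_pos: [551.3, 41.5, 38.5]
tcp_rot: [3.142, 0.001, -3.122]
contact_force: [-2.0, 0.7, -1.7]
grip_width: 0.1
finger_force: 0.8
```

```bash
python3 -m jog '[[-5,0,0,0,0,0],[-4,0,0,0,0,0],[-3,0,0,0,0,0],[-2,0,0,0,0,0],[0,0,0,0,0,0]]'
```

```text
time: 10.7
tool_pos: [564.0, 41.7, 37.4]
tcp_rot: [3.142, 0.001, -3.122]
contact_force: [-0.2, 0.7, 0.0]
grip_width: 0.3
finger_force: 0.0
```

```bash
python3 -m jog '[[-2,0,0,0,0,0],[-2,0,0,0,0,0],[-2,0,0,0,0,0],[-1,0,0,0,0,0],[0,0,0,0,0,0]]'
```

```text
time: 11.2
tool_pos: [570.4, 41.9, 37.1]
tcp_rot: [3.141, -0.001, -3.122]
contact_force: [-3.2, 0.3, 2.2]
grip_width: 0.7
finger_force: 1.5
```

```bash
python3 -m jog '[[-1.5,0,0,0,0,0],[-1.5,0,0,0,0,0],[0,0,0,0,0,0]]'; python3 -m jog '[[-1.5,0,0,0,0,0],[-1.5,0,0,0,0,0],[0,0,0,0,0,0]]'
```

```text
time: 11.5
tool_pos: [570.6, 41.9, 37.0]
tcp_rot: [3.141, -0.007, -3.122]
contact_force: [-13.0, -1.6, 10.3]
grip_width: 0.8
finger_force: 6.3
time: 11.8
tool_pos: [570.6, 41.9, 36.9]
tcp_rot: [3.141, -0.014, -3.122]
contact_force: [-22.4, -2.4, 17.0]
grip_width: 0.3
finger_force: 11.1
```

Hard stop with 22 N, so the drawer is shut. I'll back off and go to the gauge.

```bash
python3 -m jog '[[10,0,0,0,0,0],[20,0,0,0,0,0],[20,0,-20,0,0,0],[10,0,-30,0,0,0],[0,0,-35,0,0,0],[0,0,-30,0,0,0],[0,0,0,0,0,0.12],[0,0,0,0,0,0.12],[0,0,0,0,0,0.12],[0,0,0,0,0,0.09],[0,0,0,0,0,0]]' 60
python3 go.py 513 285 150 2.709
```

```text
time: 12.9
tool_pos: [517.4, 40.8, 152.4]
tcp_rot: [3.141, 0.001, 2.71]
contact_force: [-0.2, 0.7, 1.2]
grip_width: 55.1
finger_force: 0.0
turn rotvec [0.001 0.001 0.001] shift after turn [106.3 219.9   2.4] shift no turn [106.1 220.    2.4] t 12.9
```

```bash
python3 - <<'E'
from h import *
from scipy.optimize import minimize
# gauge handle box + blade, projected hull vs. orange masks in both views
P={}
for n in("top","side"):
    a=snap(n,n+"3.png")
    h=cv2.cvtColor(a,cv2.COLOR_RGB2HSV); m=((h[...,0]<16)&(h[...,1]>160)&(h[...,2]>70)).astype(np.uint8)
    c=proj(n,[[513,285,24]])[0].astype(int); k=np.zeros_like(m);k[c[1]-14:c[1]+14,c[0]-14:c[0]+14]=1; m*=k; P[n]=m
    print(n,m.sum(),cv2.moments(m,True)["m10"]/m.sum(),cv2.moments(m,True)["m01"]/m.sum())
def render(n,q):
    x,y,w=q; c,s=np.cos(w),np.sin(w)
    v=np.array([[x+c*a-s*b,y+s*a+c*b,z] for a in(-22,22) for b in(-10,10) for z in(0,48)])
    g=np.zeros((400*8,640*8),np.uint8); cv2.fillConvexPoly(g,cv2.convexHull(np.round(proj(n,v)*8+4).astype(np.int32)),1); 
    return cv2.resize(g.astype(np.float32),(640,400),interpolation=cv2.INTER_AREA)
f=lambda q:sum(np.abs(render(n,q)-P[n]).sum() for n in P)
for w in(-.43,):
    r=minimize(f,[513,285,w],method="Nelder-Mead",options=dict(initial_simplex=[[513,285,w],[518,285,w],[513,290,w],[513,285,w+.1]],maxiter=60)); print(r.x,r.fun,f([513,285,w]))
E
```

```text
top 87 222.27586206896552 217.35632183908046
side 17 281.0 162.88235294117646
[ 5.11672056e+02  2.87693323e+02 -4.02985388e-01] 258.8125 266.5625
```

```bash
python3 -m jog '[[15,30,0,0,0,0],[18,38,0,0,0,0],[18,38,0,0,0,0],[18,38,0,0,0,0],[18,38,0,0,0,0],[19,38,10,0,0,0],[0,0,20,0,0,0],[0,0,20,0,0,0],[0,0,20,0,0,0],[0,0,0,0,0,0]]' 60
python3 go.py 512.5 285.5 14 2.709
python3 - <<'E'
from h import *
a=snap("side","s4.png"); b=snap("top","t4.png")
cv2.imwrite("pics/p4.png",cv2.resize(np.hstack([b[150:250,170:270],a[100:200,230:330]]),(800,400),interpolation=cv2.INTER_CUBIC)[:,:,::-1])
E
```

```text
time: 14.0
tool_pos: [510.7, 284.5, 79.5]
tcp_rot: [-3.138, -0.004, 2.713]
contact_force: [-0.3, -1.0, 0.2]
grip_width: 54.8
finger_force: 0.0
turn rotvec [-0.004 -0.004  0.004] shift after turn [-1.2  1.7 65.5] shift no turn [-1.4  1.9 65.5] t 14.0
```

View pics/p4.png

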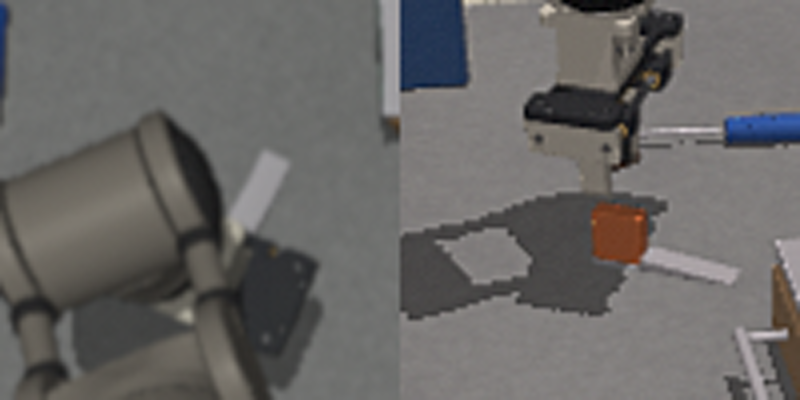

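The open fingers are over the handle (side crop: finger (597,178), handle (618,235)). The offset to the left fits the yawed gripper's near finger, so I'll descend and grip.

```bash
python3 -m jog '[[-1,1.5,15,0,0,0],[0,0,20,0,0,0],[0,0,20,0,0,0],[0,0,8,0,0,0],[0,0,2,0,0,0],[0,0,0,0,0,0]]' 60
python3 -m jog '[[0,0,0,0,0,0],[0,0,0,0,0,0],[0,0,0,0,0,0],[0,0,0,0,0,0],[0,0,0,0,0,0]]' 0
python3 go.py 512.5 285.5 14 2.709
```

```text
time: 14.7
tool_pos: [514.4, 286.0, 17.6]
tcp_rot: [3.141, 0.001, 2.711]
contact_force: [-0.1, -0.9, 0.7]
grip_width: 55.0
finger_force: 0.0
time: 15.2
tool_pos: [514.0, 286.0, 17.4]
tcp_rot: [3.141, 0.0, 2.711]
contact_force: [-0.1, -1.4, 1.4]
grip_width: 19.9
finger_force: 28.2
turn rotvec [0.    0.    0.002] shift after turn [ 1.2 -1.1  3.4] shift no turn [ 1.2 -1.1  3.4] t 15.2
```

```bash
python3 -m jog '[[0,0,-10,0,0,0],[0,0,-20,0,0,0],[0,0,-30,0,0,0],[0,0,-30,0,0,0],[0,0,-30,0,0,-0.1],[0,0,-30,0,0,-0.12],[0,0,0,0,0,-0.12],[0,0,0,0,0,-0.11],[0,0,0,0,0,0]]'
python3 go.py 602 41 160 3.161
```

```text
time: 16.1
tool_pos: [513.8, 285.8, 168.0]
tcp_rot: [3.141, 0.001, -3.121]
contact_force: [-0.1, 0.4, -1.4]
grip_width: 19.8
finger_force: 29.8
turn rotvec [0.    0.001 0.001] shift after turn [ -83.5 -246.5    8. ] shift no turn [ -83.3 -246.6    8. ] t 16.1
```

```bash
python3 -m jog '[[-5,-15,0,0,0,0],[-10,-30,0,0,0,0],[-10,-30,0,0,0,0],[-10,-30,0,0,0,0],[-10,-30,0,0,0,0],[-10,-30,0,0,0,0],[-10,-30,0,0,0,0],[-10,-30,0,0,0,0],[-8,-20,0,0,0,0],[0,-1.5,0,0,0,0],[0,0,0,0,0,0]]'
python3 -m jog '[[0,0,10,0,0,0],[0,0,10,0,0,0],[0,0,10,0,0,0],[0,0,0,0,0,0],[0,0,0,0,0,0]]'
python3 go.py 602 41 111 3.161
python3 - <<'E'
from h import *
b=snap("side","s5.png"); a=snap("top","t5.png")
cv2.imwrite("pics/p5.png",cv2.resize(np.hstack([a[90:190,250:350],b[110:210,310:410]]),(800,400),interpolation=cv2.INTER_CUBIC)[:,:,::-1])
E
```

```text
time: 17.2
tool_pos: [601.3, 40.1, 166.9]
tcp_rot: [3.141, -0.001, -3.126]
contact_force: [0.4, 0.2, -2.3]
grip_width: 20.0
finger_force: 29.8
time: 17.7
tool_pos: [601.4, 41.4, 136.7]
tcp_rot: [3.141, -0.001, -3.122]
contact_force: [0.3, -0.8, -1.1]
grip_width: 20.0
finger_force: 29.8
turn rotvec [ 0.    -0.001  0.   ] shift after turn [-0.6 -0.4 25.7] shift no turn [-0.6 -0.4 25.7] t 17.7
```

View pics/p5.png

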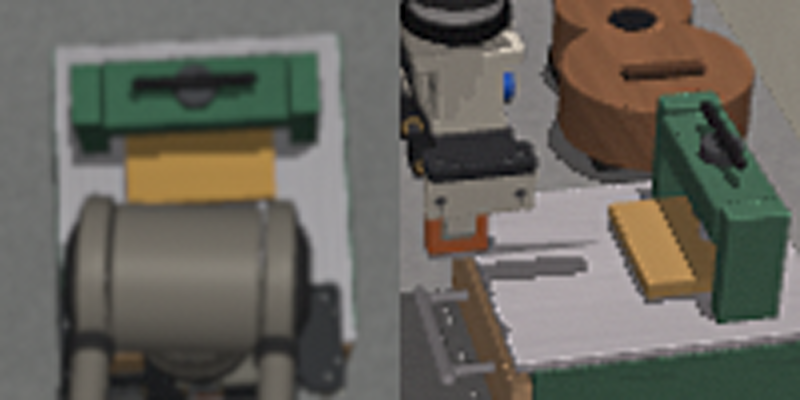

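The side crop shows the blade level, with its tip at (595,242), in line with the middle of the brass edge at about (631,250). I'll lower it to the plate.

```bash
python3 -m jog '[[0,0,10,0,0,0],[0,0,8,0,0,0],[0,0,4,0,0,0],[0,0,2,0,0,0],[0,0,0,0,0,0],[0,0,0,0,0,0]]'
python3 -m jog '[[0,0,1,0,0,0],[0,0,0.5,0,0,0],[0,0,0,0,0,0],[0,0,0,0,0,0]]'
python3 -m jog '[[0,0,0.5,0,0,0],[0,0,0.5,0,0,0],[0,0,0,0,0,0],[0,0,0,0,0,0]]'
```

```text
time: 18.4
tool_pos: [601.8, 41.0, 113.4]
tcp_rot: [3.142, 0.0, -3.122]
contact_force: [0.4, -0.1, -1.0]
grip_width: 19.6
finger_force: 29.8
time: 18.8
tool_pos: [601.7, 41.0, 111.8]
tcp_rot: [3.142, 0.0, -3.122]
contact_force: [-0.7, 0.1, -1.2]
grip_width: 19.9
finger_force: 29.8
time: 19.2
tool_pos: [601.6, 41.0, 110.7]
tcp_rot: [3.142, 0.0, -3.122]
contact_force: [-0.3, 0.4, -1.3]
grip_width: 19.3
finger_force: 29.8
```

```bash
python3 -m jog '[[0,0,0.5,0,0,0],[0,0,0,0,0,0],[0,0,0,0,0,0]]'
python3 -m jog '[[0,0,0.5,0,0,0],[0,0,0,0,0,0],[0,0,0,0,0,0]]'
```

```text
time: 19.5
tool_pos: [601.7, 41.0, 110.4]
tcp_rot: [3.142, 0.0, -3.122]
contact_force: [-0.6, -0.2, 1.0]
grip_width: 19.8
finger_force: 29.8
time: 19.8
tool_pos: [601.7, 41.0, 110.4]
tcp_rot: [3.142, 0.001, -3.122]
contact_force: [-3.2, 0.2, 5.6]
grip_width: 19.9
finger_force: 29.8
```

```bash
python3 -m jog '[[-4,0,-0.4,0,0,0],[-8,0,0,0,0,0],[-8,0,0,0,0,0],[-8,0,0,0,0,0],[-5,0,0,0,0,0],[0,0,0,0,0,0]]'
python3 -m jog '[[-3,0,0,0,0,0],[-2,0,0,0,0,0],[0,0,0,0,0,0]]'
python3 -m jog '[[-3,0,0,0,0,0],[-2,0,0,0,0,0],[0,0,0,0,0,0]]'
```

```text
time: 20.4
tool_pos: [636.2, 41.6, 110.4]
tcp_rot: [-3.142, 0.002, -3.122]
contact_force: [-1.0, -0.1, 4.9]
grip_width: 19.9
finger_force: 29.8
time: 20.7
tool_pos: [640.4, 41.7, 110.5]
tcp_rot: [3.142, 0.001, -3.122]
contact_force: [-3.5, 0.9, 5.7]
grip_width: 20.2
finger_force: 29.8
time: 21.0
tool_pos: [645.4, 41.8, 110.4]
tcp_rot: [3.142, 0.001, -3.122]
contact_force: [-3.4, 0.6, 5.6]
grip_width: 20.1
finger_force: 29.8
```

```bash
for i in 1; do python3 -m jog '[[-2,0,-0.2,0,0,0],[-1,0,0,0,0,0],[0,0,0,0,0,0]]'; python3 -m jog '[[-2,0,0,0,0,0],[-1,0,0,0,0,0],[0,0,0,0,0,0]]'; python3 -m jog '[[-2,0,0,0,0,0],[-1,0,0,0,0,0],[0,0,0,0,0,0]]'; done
```

```text
time: 21.3
tool_pos: [648.2, 41.9, 110.5]
tcp_rot: [3.142, 0.0, -3.122]
contact_force: [-2.0, 0.4, 3.7]
grip_width: 20.0
finger_force: 29.8
time: 21.6
tool_pos: [651.1, 42.0, 110.4]
tcp_rot: [3.142, 0.0, -3.122]
contact_force: [-3.0, 0.5, 4.8]
grip_width: 20.0
finger_force: 29.8
time: 21.9
tool_pos: [654.1, 42.0, 110.5]
tcp_rot: [3.142, 0.0, -3.122]
contact_force: [-3.3, -0.5, 5.4]
grip_width: 19.7
finger_force: 29.8
```

```bash
python3 -m jog '[[-2,0,-0.2,0,0,0],[-1,0,0,0,0,0],[0,0,0,0,0,0]]'; python3 -m jog '[[-2,0,0,0,0,0],[-1,0,0,0,0,0],[0,0,0,0,0,0]]'; python3 -m jog '[[-2,0,0,0,0,0],[-1,0,0,0,0,0],[0,0,0,0,0,0]]'
```

```text
time: 22.2
tool_pos: [657.1, 42.1, 110.5]
tcp_rot: [3.142, 0.001, -3.122]
contact_force: [-1.5, 0.7, 4.4]
grip_width: 19.6
finger_force: 29.8
time: 22.5
tool_pos: [659.9, 42.1, 110.5]
tcp_rot: [3.141, 0.0, -3.122]
contact_force: [-1.4, -0.1, 4.1]
grip_width: 20.1
finger_force: 29.8
time: 22.8
tool_pos: [662.8, 42.2, 110.4]
tcp_rot: [3.142, 0.0, -3.122]
contact_force: [-2.1, -0.2, 3.3]
grip_width: 20.1
finger_force: 29.8
```

```bash
python3 -m jog '[[-2,0,0,0,0,0],[-1,0,0,0,0,0],[0,0,0,0,0,0]]'; python3 -m jog '[[-2,0,0,0,0,0],[0,0,0,0,0,0],[0,0,0,0,0,0]]'; python3 -m jog '[[-2,0,0,0,0,0],[0,0,0,0,0,0],[0,0,0,0,0,0]]'
```

```text
time: 23.1
tool_pos: [665.4, 42.3, 110.5]
tcp_rot: [3.141, -0.001, -3.122]
contact_force: [-4.5, -0.3, 5.2]
grip_width: 20.4
finger_force: 29.8
time: 23.4
tool_pos: [667.4, 42.3, 110.5]
tcp_rot: [3.141, -0.0, -3.122]
contact_force: [-4.3, -0.8, 4.6]
grip_width: 19.8
finger_force: 29.8
time: 23.7
tool_pos: [669.4, 42.4, 110.5]
tcp_rot: [3.141, -0.001, -3.122]
contact_force: [-4.9, 0.2, 4.6]
grip_width: 19.5
finger_force: 29.8
```

```bash
python3 -m jog '[[-2,0,0,0,0,0],[0,0,0,0,0,0],[0,0,0,0,0,0]]'; python3 -m jog '[[-2,0,0,0,0,0],[0,0,0,0,0,0],[0,0,0,0,0,0]]'; python3 -m jog '[[-2,0,0,0,0,0],[0,0,0,0,0,0],[0,0,0,0,0,0]]'
cat > lift.py <<'E'
from h import *
import sys
b=snap("side",sys.argv[1])
# vertical subpixel shift of the brass patch against start picture, with fixed head/base patch as reference
g0=cv2.cvtColor(cv2.imread("pics/side0.png"),cv2.COLOR_BGR2GRAY).astype(np.float32); g=cv2.cvtColor(b,cv2.COLOR_RGB2GRAY).astype(np.float32)
def sh(x0,x1,y0,y1): return np.round(cv2.phaseCorrelate(g0[y0:y1,x0:x1],g[y0:y1,x0:x1],cv2.createHanningWindow((x1-x0,y1-y0),cv2.CV_32F)),2)
print("brass",sh(362,388,155,188),"head",sh(380,412,135,190),"mm->px",np.diff(proj("side",[[730,43,100],[730,43,101]]),axis=0))
E
python3 lift.py s6.png
```

```text
time: 24.0
tool_pos: [671.3, 42.4, 110.5]
tcp_rot: [3.141, -0.001, -3.122]
contact_force: [-5.5, -0.4, 5.4]
grip_width: 19.8
finger_force: 29.8
time: 24.3
tool_pos: [673.1, 42.4, 110.5]
tcp_rot: [3.141, -0.001, -3.122]
contact_force: [-5.1, -0.1, 5.5]
grip_width: 20.0
finger_force: 29.8
time: 24.6
tool_pos: [675.0, 42.5, 110.5]
tcp_rot: [3.141, -0.001, -3.122]
contact_force: [-7.0, -0.1, 5.6]
grip_width: 19.9
finger_force: 29.8Traceback (most recent call last):
  File "lift.py", line 7, in <module>
    print("brass",sh(362,388,155,188),"head",sh(380,412,135,190),"mm->px",np.diff(proj("side",[[730,43,100],[730,43,101]]),axis=0))
                  ~~^^^^^^^^^^^^^^^^^
  File "lift.py", line 6, in sh
    def sh(x0,x1,y0,y1): return np.round(cv2.phaseCorrelate(g0[y0:y1,x0:x1],g[y0:y1,x0:x1],cv2.createHanningWindow((x1-x0,y1-y0),cv2.CV_32F)),2)
                                ~~~~~~~~^^^^^^^^^^^^^^^^^^^^^^^^^^^^^^^^^^^^^^^^^^^^^^^^^^^^^^^^^^^^^^^^^^^^^^^^^^^^^^^^^^^^^^^^^^^^^^^^^^^^^^^^
    return _wrapfunc(a, 'round', decimals=decimals, out=out)
    return _wrapit(obj, method, *args, **kwds)
    conv = _array_converter(obj)
ValueError: setting an array element with a sequence. The requested array has an inhomogeneous shape after 1 dimensions. The detected shape was (2,) + inhomogeneous part.
```

```bash
sed -i 's/cv2.CV_32F)),2)/cv2.CV_32F))[0],2)/' lift.py; python3 lift.py s7.png; python3 - <<'E'
from h import *
def rows(f):
    h=cv2.imread("pics/"+f).astype(float); s=np.clip((h[...,2]-h[...,0]-25)/50,0,1)  # brass: R-B
    G=cv2.imread("pics/"+f)
    # top (back-left) boundary, bottom front boundary in columns near front edge
    return [round(float(s[140:215,c].sum()),2) for c in range(362,376,2)],[round(float((s[140:215,c]*np.arange(75)).sum()/s[140:215,c].sum()),2) for c in range(362,376,2)]
for f in("side0.png","s5.png","s6.png","s7.png"): print(f,rows(f))
a=cv2.imread("pics/s5.png")[145:195,350:400];b=cv2.imread("pics/s7.png")[145:195,350:400]
cv2.imwrite("pics/p7.png",cv2.resize(np.hstack([a,b]),(800,400),interpolation=cv2.INTER_CUBIC))
E
```

```text
brass [ 0.76 -0.21] head [-0.    0.01] mm->px [[ 0.01981487 -0.28381062]]
side0.png ([4.24, 9.3, 14.18, 18.64, 23.64, 28.08, 22.56], [10.34, 17.34, 20.18, 22.9, 25.13, 27.08, 31.46])
s5.png ([4.74, 9.9, 14.66, 19.26, 24.1, 28.76, 22.82], [10.41, 16.9, 20.01, 22.45, 24.95, 26.81, 31.5])
s6.png ([0.72, 3.12, 5.82, 10.42, 22.1, 28.6, 22.96], [2.39, 4.65, 14.22, 21.36, 24.82, 26.58, 31.44])
s7.png ([0.7, 3.14, 5.94, 10.36, 22.02, 28.68, 22.96], [2.29, 4.58, 14.25, 21.66, 24.9, 26.56, 31.44])
```

View pics/p7.png

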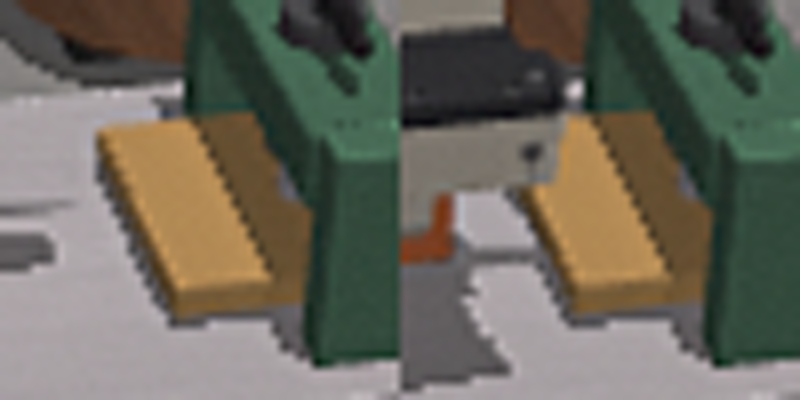

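The bottom near corner of the brass has risen slightly, and the drag is growing from first contact at x≈664. That puts the lift at about 1 mm, so I'll go a few mm further.

```bash
python3 -m jog '[[-2,0,0,0,0,0],[0,0,0,0,0,0],[0,0,0,0,0,0]]'; python3 -m jog '[[-2,0,0,0,0,0],[0,0,0,0,0,0],[0,0,0,0,0,0]]'; python3 -m jog '[[-1,0,0,0,0,0],[0,0,0,0,0,0],[0,0,0,0,0,0],[0,0,0,0,0,0]]'
python3 lift.py s8.png; python3 - <<'E'
from h import *
g=lambda f:cv2.cvtColor(cv2.imread("pics/"+f),cv2.COLOR_BGR2GRAY).astype(np.float32)[166:190,371:387]
# brass near lower corner / near side face, unoccluded: ECC translation against s5
for f in("side0.png","s6.png","s7.png","s8.png"):
    W=np.eye(2,3,dtype=np.float32); print(f,cv2.findTransformECC(g("s5.png"),g(f),W,cv2.MOTION_TRANSLATION)[1][:,2])
b=cv2.imread("pics/s8.png")
cv2.imwrite("pics/p8.png",cv2.resize(b[120:220,280:430],(800,533),interpolation=cv2.INTER_CUBIC))
E
```

```text
time: 25.0
tool_pos: [676.9, 42.5, 110.5]
tcp_rot: [3.142, -0.002, -3.122]
contact_force: [-6.9, 0.3, 5.3]
grip_width: 20.3
finger_force: 29.9
time: 25.3
tool_pos: [678.8, 42.5, 110.5]
tcp_rot: [3.142, -0.002, -3.122]
contact_force: [-7.9, 0.4, 5.5]
grip_width: 19.8
finger_force: 29.9
time: 25.7
tool_pos: [679.5, 42.6, 110.5]
tcp_rot: [3.141, -0.002, -3.122]
contact_force: [-8.3, -0.2, 5.7]
grip_width: 20.1
finger_force: 29.9
brass [ 0.66 -0.15] head [0.09 0.02] mm->px [[ 0.01981487 -0.28381062]]
side0.png [0.00970562 0.00405254]
s6.png [-0.03976358 -0.14266735]
s7.png [-0.02320587 -0.16075331]
s8.png [-0.03609736 -0.19326176]
```

View pics/p8.png

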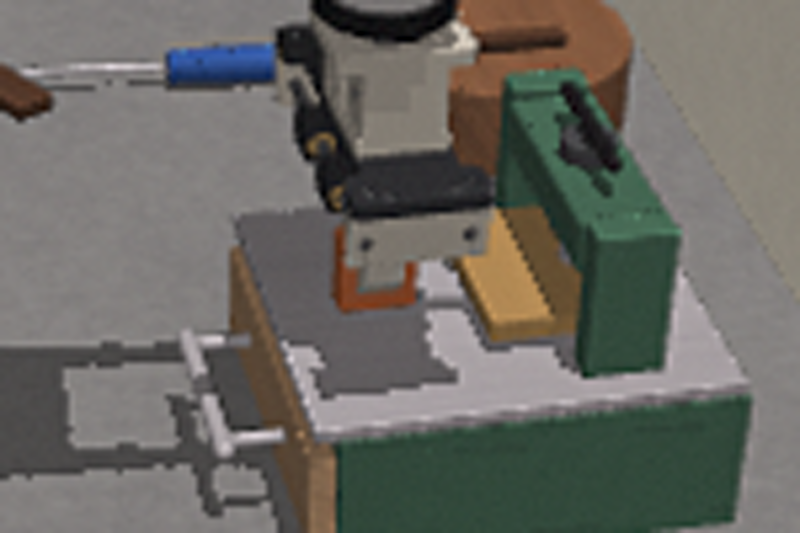

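The blade lies flat under the brass plate, whose near corner at (490,330) has risen by about 1–1.5 mm. The drawer front sits flush with the base and the gripper is clear of the brass. Drag is about 8 N and everything is still.

```bash
python3 -m jog '[[0,0,0,0,0,0],[0,0,0,0,0,0],[0,0,0,0,0,0]]'; python3 -c "
from plant import bot
print(bot.close_job())"
```

```text
time: 26.05
tool_pos: [679.6, 42.6, 110.5]
tcp_rot: [3.141, -0.002, -3.122]
contact_force: [-8.9, -0.8, 6.1]
grip_width: 20.0
finger_force: 29.9
the job is handed in; nothing more can be done
None
```

I handed the job in at 26 s: the caul is in the shut drawer, and the blade is gripped and held still about 50 mm under the brass plate, with a lift of roughly 1–1.5 mm (estimated from contact position and camera) and about 8 N drag; no verdict came back.

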